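# Sift prop berries from mini pumpkins on a rocking sieve

### The arm

A 6-joint arm with a two-finger parallel gripper is mounted at the origin on the work surface. World frame = base frame: x ahead of the robot, y to its left, z up, the work surface at z = 0. Lengths are in mm, angles in degrees, forces in N, time in s.
With the tool pointing down it reaches from about 325 to 850 mm from the base axis. Payload 15.5 kg.
Tool frame: the origin (TCP) lies on the centre line of the jaws, within the pads' length; the fingertips stand manip.finger_overhang ahead of it and the grasp point (between the pads) lies 2 mm behind it (manip.finger_overhang is the distance from the TCP to the fingertips, in mm); z points along the fingers, y is the direction in which the jaws open and shut (so a half turn about z gives the same grasp; the last joint's range is limited). The gripper opens to 91 mm and grips with 3 to 60 N. Pads are 32 mm wide; open, the fingers measure 118 mm over their backs; the gripper's body (76 mm by 178 mm) begins 60 mm behind the grasp point.
Start: joints at [-72.909, 28.281, 77.091, -0, 74.628, -5.472], TCP at [239.814, -577.162, 230.915] pointing down, gripper open.
Joint ranges: [-166.48, 166.48], [-47.26, 123.95], [12.59, 153.08], [-70.14, 250.14], [6.76, 159.57], [-176.63, 176.63]. Speed limits (degrees/s): [108.29, 108.29, 147.25, 172.46, 172.46, 172.46].

### API

Orientations are given as [roll, pitch, yaw] about the fixed x, y, z axes, in that order (R = Rz(yaw) Ry(pitch) Rx(roll)).
In Python, from rig import manip, vision gives the robot as it stands.
- The arm moves only by the tool jog_arm, never from a script. Its argument "steps" is a list of rows, each a list of 6 numbers: the shift along the tool's x, y, z in cm, then the turn, a rotation vector about the tool's x, y, z in rad. A call has 1 to 20 rows; each row is the pose to reach, as a shift and turn from the pose measured when the call began, along the tool's axes at that moment; what a row does not reach only later rows make up. A row lasts 1/8 s, in which the tool goes at most 62.5 mm and 10.7 degrees, less where a joint would pass 70% of its speed; a pose out of reach is approached as far as the arm can. A call with a gripper value outside its range is refused whole. "grip" is the closure, from 0 (fully open) to 1 (shut), set as the call begins (left out, the last holds). The fingers move at their own pace and stop on an object; the grip force is fixed at half the most. Time passes only in rows, so rows that repeat a pose let the fingers close. It gives the time, the measured TCP pose, the force and the opening at its end, in the units of the state.
- manip.get_obs(): the state, without advancing time (a new reading comes with each control period).
- vision.snapshot(name): name is "side" or "top" or "wrist"; returns a dict with "pixels" (384x512x3 uint8, blue, green, red), "fovy" (degrees; the focal length in pixels is half the picture's height over the tangent of half this angle, whatever the lens; pixels are square), "cx", "cy" (the principal point, pixels), "k1" (the pictures are not rectified: a ray, as slopes to the right and down, at radius r is drawn at 1 + k1 r^2 times it, then the intrinsics apply), "origin" and "rotation" of the camera in the world. Camera axes: x right, y down, z forward; pixel columns grow to the right and rows downward; lengths in mm; the calibration is good to about 2 mm. A picture is of the moment at which its call begins. There is no depth.
- manip.sign_off(): hands the job in, once; it reports no verdict.
The state is a dict: "time_s": time; "joint_pos": joint angles; "joint_velocities": joint speeds; "tau": joint torques, N m; "position": TCP position; "tool_rot": TCP orientation; "wrist_force": force on the tool from outside, world axes, zero at the start; "moment": the same for the moment, N m; "opening": opening from 0.0 (shut) to 1.0 (fully open).
Only numpy, scipy, OpenCV 4.12 (cv2) and the standard library are available. Lean on these libraries where they do the work, as an engineer would, in place of code of your own. Each camera call takes 0.05 s, during which the arm holds its last target.

### The job

Clear up the autumn props: rock the white sieve gently towards its slotted end until every red berry has dropped into the grey tray below, the pumpkins staying in the sieve. Only then tip the sieve the other way so that all three pumpkins roll over its low lip into the wooden crate, and leave the sieve standing level. Work it by its black paddles, feel for its end stops rather than ramming them, and leave the other things on the table where they are.

Things in the scene. Friction and masses are not known exactly. Their poses are not given: they have to be found in the camera images.
- stand: Fixed stand of the sieve on a plywood riser: dark base plate and two aluminium uprights at x = +-99 mm, 208 mm high. Origin under the base plate (on the riser, 0 to 28 mm above the table), midway between the uprights. +y points to the sieve's pan end (and the crate), -y to its slotted end, -x to the robot side, where the paddles are. The sieve's hinge axis runs along the stand's x, 200 mm above the origin.
- catch_tray (a point): Middle of the inner floor of the grey open tray under the slots, part of the stand, 13 mm above its origin; axes of the stand. Inside 166 (x) x 305 (y) mm, rim 66 mm above the stand origin.
- sieve: White rocking sieve, inside 150 (x) x 300 (y) mm, side walls up to z = 36 mm; origin on the hinge axis, at its middle; axes those of the stand when level. It starts with the pan end (+y) 4 to 6 degrees low and tilts about its x to hard stops: 46 degrees pan end down, 24 degrees slotted end down. The hinge is stiff (0.45 N m friction): it stays where left; 5 to 8 N on a paddle moves it.
- slots (a point): Middle of the slotted part, level with the tops of the bars, at (0, -54, 0) mm in the sieve frame: four round 8 mm bars along y from y = -150 to 42 mm, 23.6 mm gaps, end wall at y = -153. How steep it must be before the berries roll on to the slots depends on hidden friction: from about 10 degrees up to the stop, where slow ones may take some seconds. A jammed one comes free when the sieve is rocked.
- lip (a point): Middle of the low rod across the open pan end, its top 4.5 mm above the pan floor, at (0, 153, -0.5) mm in the sieve frame. The plain pan reaches from y = 42 mm to the lip, floor at z = -5 mm. Pumpkins that arrive rolling pass the lip at 17 to 35 degrees; one at rest against it may need 40.
- paddle_pan (a point): Middle of the top face of the black paddle at the pan end, at (-155, 110, 24) mm in the sieve frame when free; axes of the sieve. Flat plate, 62 (x) x 42 (y) mm, 8 mm thick, sprung on an arm: it gives 14 mm at 1.5 N per mm, then is solid. Pressing it lowers the pan end. Over 40 N is damage.
- paddle_slot (a point): The same on the paddle at the slotted end, at (-155, -110, 24) mm in the sieve frame. Pressing it down lowers the slotted end.
- crate: Fixed open wooden crate below the pan end, outside 210 (x) x 180 (y) x 70 mm, walls 8 mm, on a riser as high as the stand's; origin at the centre of its underside.
- pumpkin0: Orange mini pumpkin, a 44 mm ball of 40 to 65 g, lying in the pan at the start; origin at its centre.
- pumpkin1: Orange mini pumpkin, a 44 mm ball of 40 to 65 g, lying in the pan at the start; origin at its centre.
- pumpkin2: Orange mini pumpkin, a 44 mm ball of 40 to 65 g, lying in the pan at the start; origin at its centre.
- berry0: Red berry, an 18 mm ball of 10 g, lying in the pan at the start; origin at its centre.
- berry1: Red berry, an 18 mm ball of 10 g, lying in the pan at the start; origin at its centre.
- berry2: Red berry, an 18 mm ball of 10 g, lying in the pan at the start; origin at its centre.
- berry3: Red berry, an 18 mm ball of 10 g, lying in the pan at the start; origin at its centre.
- berry4: Red berry, an 18 mm ball of 10 g, lying in the pan at the start; origin at its centre.
- tape: Bystander: roll of black tape, 100 mm across, 48 mm high; origin under its centre.
- lens: Bystander: black camera lens standing upright, 80 mm across, 98 mm high; origin under its centre.
- lens_cap: Bystander: grey lens cap, 72 mm across, 9 mm high, on the table before the sieve; origin under its centre.
- clamp: Bystander: black spring clamp lying before the sieve, about 125 x 60 x 18 mm; origin under its pivot.
- dust_brush: Bystander: hand brush lying on the table, origin under its middle.
- light_meter: Bystander: grey hand-held light meter lying flat, 62 x 115 x 26 mm; origin under its centre.
Mind the look-alikes: they are no part of the job. What is shaped like the pumpkin2 but pink is not meant.

How it is judged:
By the outcome, as a careful person would: the job done as asked, in the order asked, and still so for the second after the job is handed in, with the robot touching nothing.
It also fails if it takes over 72 s, if anything falls off the work surface, if the arm or the gripper's body presses on something with over 40 N, if the wrist force passes 120 N, or if a joint passes its speed limit or range.

## Working session

There is one attempt and no reset: what is moved stays moved. The work goes in short steps, Python scripts to look and compute and a tool call to move; the robot and the scene stay as the last step left them, time stands still between calls to the robot, and variables do not carry over. Pictures are saved under pics/ and viewed, and the job is handed in when it is done.

Besides the shell and the picture viewer there is one more tool, called after "Request:" as a command line: name --pt "numbers of a row" for each row, then --argument value for the rest. jog_arm: Moves the arm, as the interface text tells. Its arguments: {"type":"object","properties":{"steps":{"type":"array"},"grip":{"type":"number"}},"required":["steps"]}

```bash
ls; mkdir -p pics
python3 - <<'E'
from rig import manip, vision
import cv2
print(manip.get_obs(), manip.finger_overhang)
for n in ["side","top","wrist"]:
    s=vision.snapshot(n); cv2.imwrite(f"pics/{n}0.png",s["pixels"])
    print(n,{k:v for k,v in s.items() if k!="pixels"})
E
```

```text
pics
{'time_s': 0.0, 'joint_pos': array([-7.29088993e+01,  2.83161074e+01,  7.71267943e+01, -1.00144993e-03,
        7.46274151e+01, -5.47293692e+00]), 'joint_velocities': array([0.0214529 , 0.00501902, 0.02138828, 0.06236751, 0.01732465,
       0.0473548 ]), 'tau': array([-2.06367651e-03, -8.78843236e+01, -3.81857479e+01,  7.06026144e-02,
        5.34763222e-02, -1.04278904e-04]), 'position': array([ 239.70429866, -576.8254089 ,  230.32696476]), 'tool_rot': array([-1.79929912e+02, -5.74560860e-03,  2.25643002e+01]), 'wrist_force': array([-0.07872793,  0.40018163,  0.1888711 ]), 'moment': array([-0.02371388,  0.01521142,  0.00053079]), 'opening': 0.9958996551577243} 17.0
side {'fovy': 52.51646886902286, 'cx': 252.94171273500436, 'cy': 193.2227602204042, 'k1': 0.03447487676646789, 'origin': array([-36.40597106, 645.67293054, 917.06023796]), 'rotation': array([-130.78107658,   -0.56560891, -135.4557944 ])}
top {'fovy': 48.6349237061943, 'cx': 257.86141005665183, 'cy': 189.0368260479729, 'k1': 0.0008080234881003837, 'origin': array([ 440.49713135,   20.21032324, 1247.44638836]), 'rotation': array([-173.92274033,    0.88355496,  -88.41745539])}
wrist {'fovy': 65.94978986912012, 'cx': 250.52727596250483, 'cy': 189.6028476515282, 'k1': -0.01792948902644075, 'origin': array([ 317.49438885, -545.4552848 ,  384.56013651]), 'rotation': array([ 1.62628594e+02,  6.79351092e-02, -6.73918794e+01])}
```

View pics/top0.png

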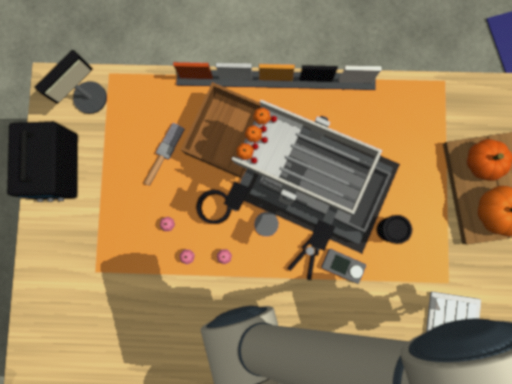

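View pics/side0.png

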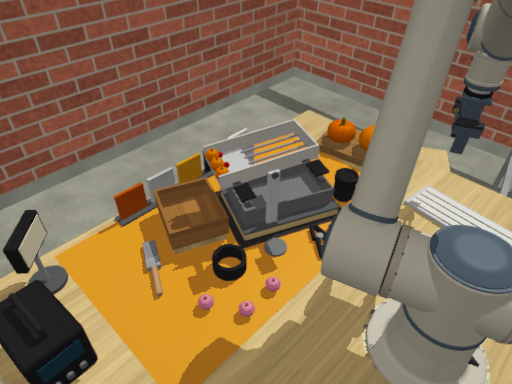

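View pics/wrist0.png

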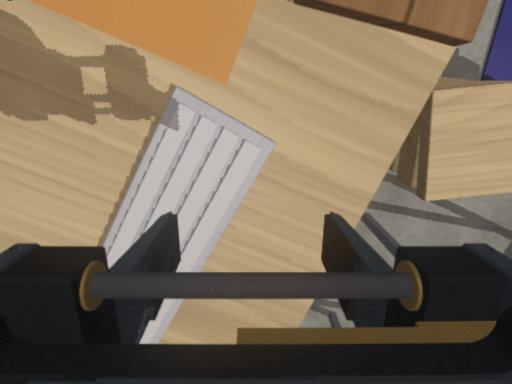

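```bash
cat > h.py <<'E'
from rig import manip, vision
import numpy as np, cv2
from scipy.spatial.transform import Rotation as R
def cam(s):
    f=192/np.tan(np.radians(s["fovy"]/2)); return f,R.from_euler('xyz',s["rotation"],degrees=True).as_matrix(),np.array(s["origin"])
def proj(s,P):
    f,Rm,o=cam(s); c=(np.atleast_2d(P)-o)@Rm; q=c[:,:2]/c[:,2:]
    q=q*(1+s["k1"]*(q**2).sum(1,keepdims=True)); return q*f+[s["cx"],s["cy"]]
def ray(s,uv):
    f,Rm,o=cam(s); d=(np.array(uv,float)-[s["cx"],s["cy"]])/f; q=d.copy()
    for _ in range(20): q=d/(1+s["k1"]*(q**2).sum())
    v=Rm@np.array([q[0],q[1],1]); return o,v/np.linalg.norm(v)
def onz(s,uv,z):
    o,v=ray(s,uv); return o+v*(z-o[2])/v[2]
def crop(s,x0,y0,x1,y1,k,name):
    cv2.imwrite(f"pics/{name}.png",cv2.resize(s["pixels"][y0:y1,x0:x1],None,fx=k,fy=k,interpolation=cv2.INTER_CUBIC))
E
python3 - <<'E'
from h import *
s=vision.snapshot("top"); crop(s,180,80,410,280,3.4,"topc")
s=vision.snapshot("side"); crop(s,140,110,370,270,3.4,"sidec")
E
```

```text
(no output)
```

View pics/topc.png

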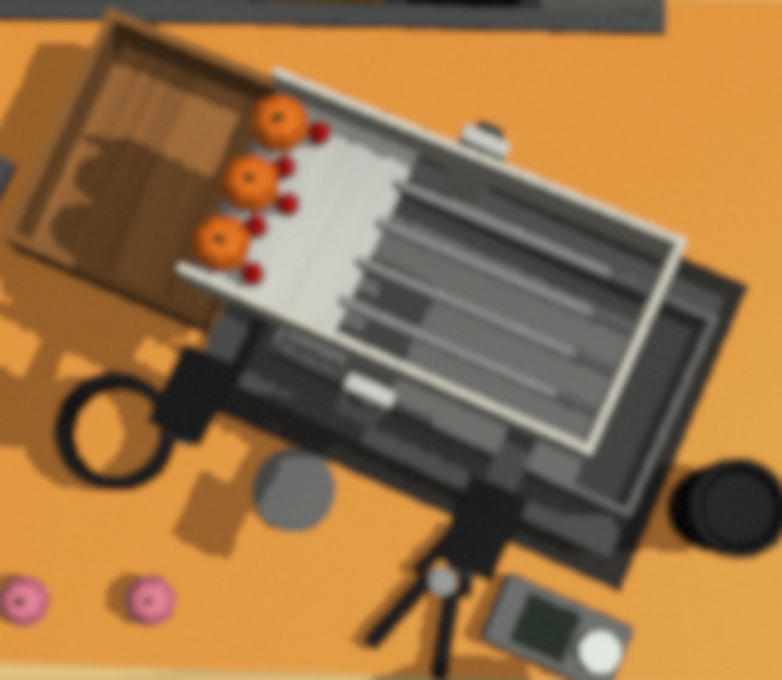

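View pics/sidec.png

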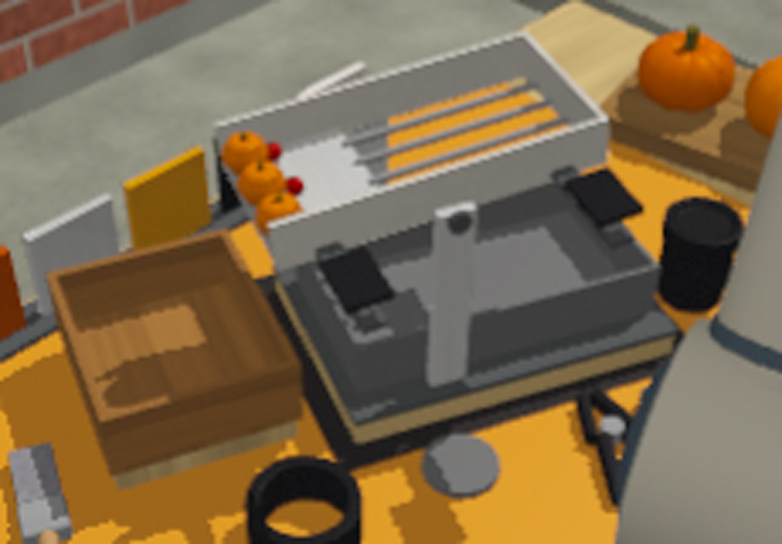

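```bash
cat > fit.py <<'E'
from h import *
from scipy.optimize import least_squares
k=3.4
T=lambda u,v:(180+u/k,80+v/k); S=lambda u,v:(140+u/k,110+v/k)
sv={'A':(78,-155,36),'B':(-78,-155,36),'C':(78,153,36),'D':(-78,153,36),'P':(-155,110,24),'Q':(-155,-110,24)}
st={'U':(-99,0,208),'V':(99,0,208)}
ob=[('top','A',T(685,240)),('top','B',T(592,450)),('top','C',T(277,72)),('top','D',T(182,267)),('top','P',T(195,396)),('top','Q',T(483,527)),('top','U',T(370,390)),('top','V',T(487,140)),
('side','A',S(527,37)),('side','B',S(607,125)),('side','C',S(218,125)),('side','D',S(270,225)),('side','P',S(355,277)),('side','Q',S(603,196)),('side','U',S(458,212))]
sn={n:vision.snapshot(n) for n in('top','side')}
def stand(p): return R.from_euler('z',p[3],degrees=True).as_matrix(),np.array(p[:3])
def world(p,n):
    Rs,o=stand(p)
    if n in st: return o+Rs@np.array(st[n])
    return o+Rs@(np.array([0,0,200])+R.from_euler('x',-p[4],degrees=True).as_matrix()@np.array(sv[n]))
def res(p): return np.concatenate([proj(sn[c],world(p,n))[0]-np.array(q) for c,n,q in ob])
r=least_squares(res,[500,0,20,-24,5],loss='soft_l1')
print(r.x.round(1)); 
for (c,n,q),e in zip(ob,r.fun.reshape(-1,2)): print(c,n,e.round(1))
for n in 'PQUV': print(n,world(r.x,n).round(1))
E
python3 fit.py
```

```text
[628.5 -75.4  22.5 -23.4   4.8]
top A [-0.4  0.6]
top B [-0.1 -0.3]
top C [-0.2 -0.3]
top D [ 0.2 -0.1]
top P [-0.5 -0.9]
top Q [-0.3 -0.4]
top U [ 0.1 -0.4]
top V [-0.6 -0.1]
side A [ 0.1 -0.1]
side B [ 0.4 -0.8]
side C [ 0.4 -0. ]
side D [1.3 0.1]
side P [1.1 0.1]
side Q [0.7 0.5]
side U [-0.1  0. ]
P [530.6  88.6 237.1]
Q [ 443.5 -112.5  255.6]
U [537.6 -36.1 230.5]
V [ 719.3 -114.8  230.5]
```

```bash
cat > go.py <<'E'
from h import *
P=[628.5,-75.4,22.5,-23.4]
def pose(pad,th,off):
    """tool pose, th = pan-down deg, off = mm above free paddle face"""
    Rs=R.from_euler('z',P[3],degrees=True).as_matrix(); Rt=Rs@R.from_euler('x',-th,degrees=True).as_matrix()
    y=110 if pad=='pan' else -110
    p=np.array(P[:3])+Rs@[0,0,200]+Rt@np.array([-155,y,24+off+17])
    Rtool=Rt@np.array([[-1,0,0],[0,1,0],[0,0,-1.]])
    return p,Rtool
def cur():
    o=manip.get_obs(); return np.array(o['position']),R.from_euler('xyz',o['tool_rot'],degrees=True).as_matrix(),o
def rows(targets):
    p,Rm,o=cur(); print('t',round(o['time_s'],2),'F',np.round(o['wrist_force'],1),'pos',p.round(1),'rot',np.round(o['tool_rot'],1))
    for q,Q in targets:
        print((list((Rm.T@(q-p)/10).round(2))+list(R.from_matrix(Rm.T@Q).as_rotvec().round(3))))
def est(pad):
    """stand-frame tip pos and tool tilt"""
    p,Rm,o=cur(); Rs=R.from_euler('z',P[3],degrees=True).as_matrix()
    tip=Rs.T@(p+Rm[:,2]*17-P[:3])-[0,0,200]
    zz=Rs.T@Rm[:,2]; th=np.degrees(np.arctan2(-zz[1],-zz[2])) # pan-down: normal toward +y
    th=np.degrees(np.arctan2((-zz)[1],(-zz)[2]))
    loc=R.from_euler('x',th,degrees=True).as_matrix()@tip
    print('tool tilt',th.round(1),'tip in that frame',loc.round(1),'F',np.round(o['wrist_force'],1),'t',round(o['time_s'],2))
def snaps(tag,names=('top','side','wrist')):
    for n in names:
        s=vision.snapshot(n)
        if n=='top': crop(s,180,80,410,280,3.4,f"top_{tag}")
        elif n=='side': crop(s,140,110,370,270,3.4,f"side_{tag}")
        else: cv2.imwrite(f"pics/wrist_{tag}.png",s["pixels"])
E
python3 - <<'E'
from go import *
p,Q=pose('slot',4.8,60); rows([(p,Q),pose('slot',4.8,15),pose('slot',4.8,3)]); print(p)
E
```

```text
t 0.35 F [ 0.1 -0.1 -1.1] pos [ 239.8 -577.1  230.8] rot [-180.    -0.    22.6]
[np.float64(37.1), np.float64(-35.53), np.float64(-10.14), np.float64(0.041), np.float64(-0.098), np.float64(-2.338)]
[np.float64(36.83), np.float64(-35.26), np.float64(-5.66), np.float64(0.041), np.float64(-0.098), np.float64(-2.338)]
[np.float64(36.75), np.float64(-35.19), np.float64(-4.46), np.float64(0.041), np.float64(-0.098), np.float64(-2.338)]
[ 446.07145932 -106.68466086  332.35034155]
```

Request:
jog_arm --grip 1 --pt "4 -4 -6 0 0 -0.17" --pt "10 -9 -10.1 0 0 -0.35" --pt "15 -14 -10.1 0 0 -0.53" --pt "20 -19 -10.1 0 0 -0.71" --pt "24 -23 -10.1 0 0 -0.9" --pt "28 -27 -10.1 0.01 -0.02 -1.08" --pt "31 -30 -10.1 0.01 -0.02 -1.26" --pt "34 -33 -10.1 0.02 -0.05 -1.44" --pt "37.1 -35.5 -10.1 0.04 -0.1 -1.62" --pt "37.1 -35.5 -10.1 0.04 -0.1 -1.8" --pt "37.1 -35.5 -10.1 0.04 -0.1 -1.98" --pt "37.1 -35.5 -10.1 0.04 -0.1 -2.16" --pt "37.1 -35.5 -10.1 0.04 -0.1 -2.34" --pt "37.0 -35.4 -8 0.04 -0.1 -2.34" --pt "36.8 -35.3 -5.7 0.04 -0.1 -2.34" --pt "36.8 -35.3 -5.7 0.04 -0.1 -2.34" --pt "36.8 -35.3 -5.7 0.04 -0.1 -2.34"

```text
time_s: 2.48
position: [444.6, -110.0, 288.7]
tool_rot: [-175.2, 0.1, 156.7]
wrist_force: [0.2, 1.0, 0.4]
opening: 0.005
```

Run:
```python
from go import *
est('slot'); snaps('a')
rows([pose('slot',t,o) for t,o in [(4.8,5),(4.8,0),(4,-3)]+[(t,-4) for t in np.arange(3,-24,-1.5)]])
```

```text
tool tilt 4.8 tip in that frame [-155.  -110.    40.1] F [0.2 1.  0.4] t 2.48
t 2.62 F [-0.4 -0.6 -0.2] pos [ 444.6 -110.   288.7] rot [-175.2    0.2  156.7]
[np.float64(0.0), np.float64(-0.0), np.float64(1.12), np.float64(-0.001), np.float64(0.003), np.float64(0.002)]
[np.float64(0.01), np.float64(-0.0), np.float64(1.62), np.float64(-0.001), np.float64(0.003), np.float64(0.002)]
[np.float64(0.01), np.float64(-0.05), np.float64(2.08), np.float64(-0.015), np.float64(0.003), np.float64(0.002)]
[np.float64(0.01), np.float64(-0.11), np.float64(2.37), np.float64(-0.032), np.float64(0.003), np.float64(0.002)]
[np.float64(0.01), np.float64(-0.2), np.float64(2.66), np.float64(-0.058), np.float64(0.003), np.float64(0.002)]
[np.float64(0.01), np.float64(-0.27), np.float64(2.95), np.float64(-0.084), np.float64(0.003), np.float64(0.002)]
[np.float64(0.01), np.float64(-0.34), np.float64(3.25), np.float64(-0.111), np.float64(0.003), np.float64(0.002)]
[np.float64(0.01), np.float64(-0.4), np.float64(3.55), np.float64(-0.137), np.float64(0.003), np.float64(0.002)]
[np.float64(0.01), np.float64(-0.45
[... 742 characters left out ...]
p.float64(0.003)]
[np.float64(0.02), np.float64(-0.6), np.float64(5.97), np.float64(-0.346), np.float64(0.003), np.float64(0.003)]
[np.float64(0.02), np.float64(-0.59), np.float64(6.27), np.float64(-0.372), np.float64(0.003), np.float64(0.003)]
[np.float64(0.02), np.float64(-0.57), np.float64(6.57), np.float64(-0.399), np.float64(0.003), np.float64(0.003)]
[np.float64(0.02), np.float64(-0.55), np.float64(6.88), np.float64(-0.425), np.float64(0.003), np.float64(0.003)]
[np.float64(0.02), np.float64(-0.51), np.float64(7.18), np.float64(-0.451), np.float64(0.003), np.float64(0.003)]
[np.float64(0.03), np.float64(-0.47), np.float64(7.48), np.float64(-0.477), np.float64(0.002), np.float64(0.003)]
```

View pics/top_a.png

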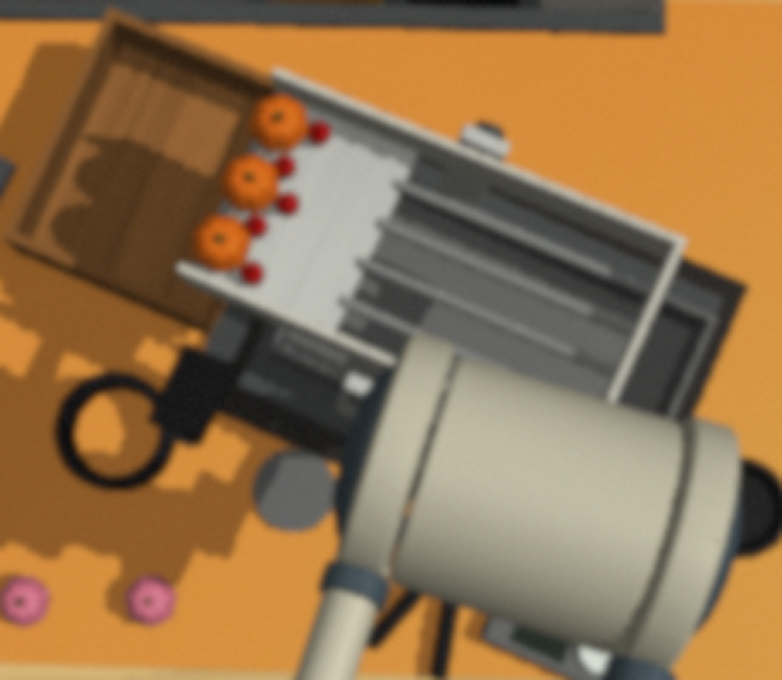

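View pics/side_a.png

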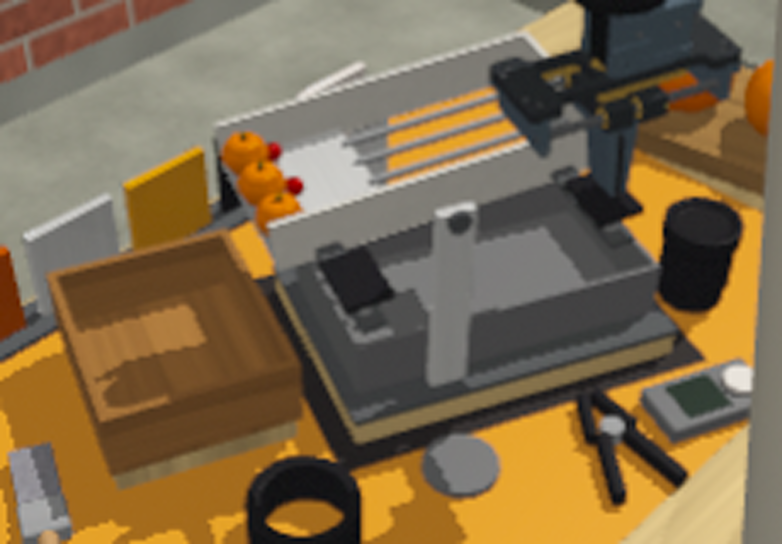

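View pics/wrist_a.png

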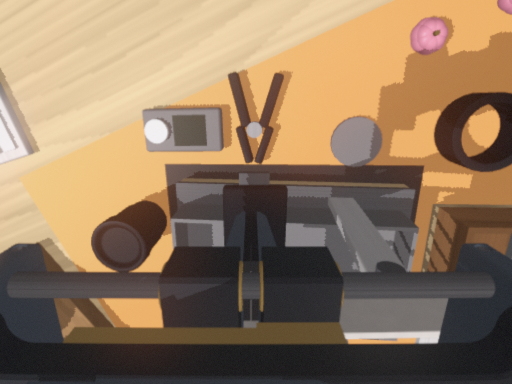

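The closed fingers stand right over the slot paddle (side crop about 605,190), and nothing has moved. I'll press in two stages.

Request:
jog_arm --pt "0 0 1.1 0 0 0" --pt "0 0 1.6 0 0 0" --pt "0 -0.05 2.1 -0.015 0 0" --pt "0 -0.1 2.4 -0.03 0 0" --pt "0 -0.2 2.65 -0.06 0 0" --pt "0 -0.27 2.95 -0.085 0 0" --pt "0 -0.34 3.25 -0.11 0 0" --pt "0 -0.4 3.55 -0.137 0 0" --pt "0 -0.45 3.85 -0.163 0 0" --pt "0 -0.5 4.15 -0.19 0 0" --pt "0 -0.54 4.45 -0.215 0 0" --pt "0 -0.57 4.75 -0.24 0 0"

```text
time_s: 4.12
position: [441.3, -118.9, 241.9]
tool_rot: [171.0, 0.2, 156.7]
wrist_force: [0.8, 2.9, 5.2]
opening: 0.005
```

Run:
```python
from go import *
est('slot'); snaps('b',('top','side'))
rows([pose('slot',t,-4) for t in np.arange(-10.5,-27,-1.5)])
```

```text
tool tilt -9.0 tip in that frame [-154.4 -109.8   20. ] F [0.8 2.9 5.2] t 4.12
t 4.22 F [1.6 2.2 4.8] pos [ 441.  -119.2  241.6] rot [171.    0.2 156.7]
[np.float64(0.04), np.float64(-0.07), np.float64(0.27), np.float64(-0.027), np.float64(0.003), np.float64(0.002)]
[np.float64(0.04), np.float64(-0.16), np.float64(0.56), np.float64(-0.053), np.float64(0.003), np.float64(0.002)]
[np.float64(0.04), np.float64(-0.23), np.float64(0.85), np.float64(-0.079), np.float64(0.003), np.float64(0.002)]
[np.float64(0.04), np.float64(-0.3), np.float64(1.15), np.float64(-0.105), np.float64(0.003), np.float64(0.002)]
[np.float64(0.04), np.float64(-0.37), np.float64(1.45), np.float64(-0.131), np.float64(0.003), np.float64(0.002)]
[np.float64(0.04), np.float64(-0.42), np.float64(1.75), np.float64(-0.158), np.float64(0.003), np.float64(0.002)]
[np.float64(0.04), np.float64(-0.47), np.float64(2.05), np.float64(-0.184), np.float64(0.003), np.float64(0.002)]
[np.float64(0.04), np.float64(-0.5), np.float64(2.35), np.float64(-0.21), np.float64(0.003), np.float64(0.002)]
[np.float64(0.04), np.float64(-0.54), np.float64(2.65), np.float64(-0.236), np.float64(0.003), np.float64(0.002)]
[np.float64(0.04), np.float64(-0.56), np.float64(2.95), np.float64(-0.262), np.float64(0.002), np.float64(0.002)]
[np.float64(0.05), np.float64(-0.57), np.float64(3.26), np.float64(-0.288), np.float64(0.002), np.float64(0.002)]
```

View pics/top_b.png

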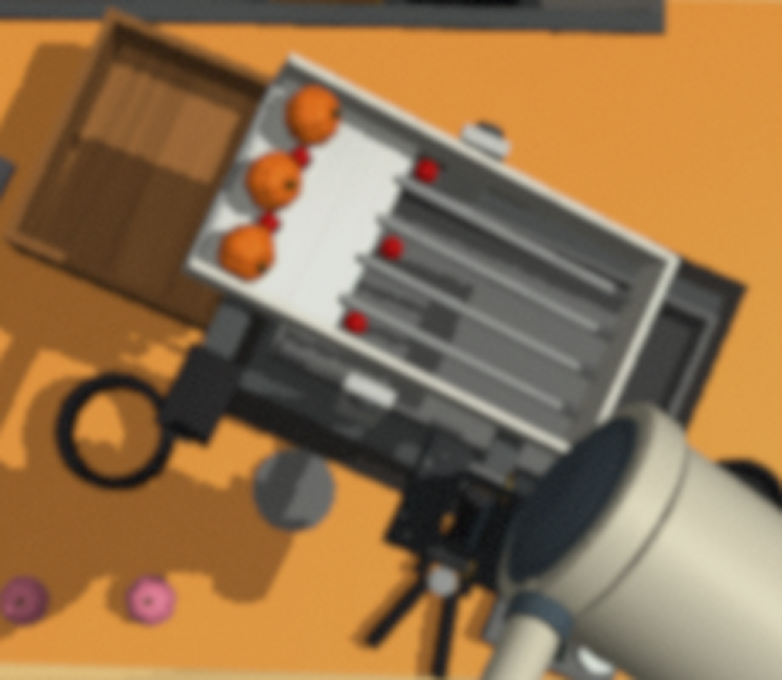

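View pics/side_b.png

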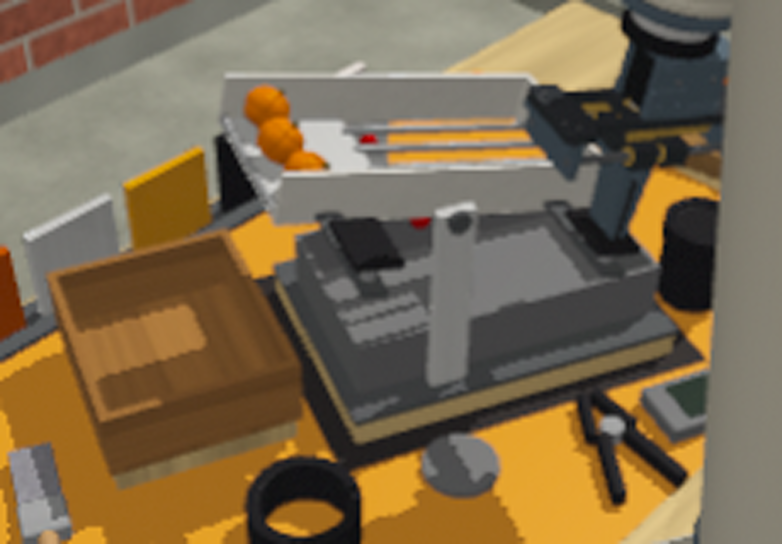

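Three berries are already at the slots and two are still beside the pumpkins; the sieve is at about -7 degrees. I'll go on tilting slowly.

Request:
jog_arm --pt "0 -0.03 0.14 -0.013 0 0" --pt "0 -0.07 0.27 -0.027 0 0" --pt "0 -0.11 0.41 -0.04 0 0" --pt "0 -0.16 0.56 -0.053 0 0" --pt "0 -0.2 0.7 -0.066 0 0" --pt "0 -0.23 0.85 -0.079 0 0" --pt "0 -0.27 1.0 -0.092 0 0" --pt "0 -0.3 1.15 -0.105 0 0" --pt "0 -0.3 1.15 -0.105 0 0" --pt "0 -0.3 1.15 -0.105 0 0" --pt "0 -0.3 1.15 -0.105 0 0"

```text
time_s: 5.6
position: [440.6, -120.3, 229.8]
tool_rot: [165.0, 0.2, 156.7]
wrist_force: [0.5, -1.4, 2.9]
opening: -0.0
```

Run:
```python
from go import *
est('slot'); snaps('c',('top','side'))
rows([pose('slot',t,-4) for t in np.arange(-16,-29,-1)])
```

```text
tool tilt -15.0 tip in that frame [-154.6 -110.    19.9] F [ 0.5 -1.4  2.9] t 5.6
t 5.7 F [-0.2 -2.4  2.4] pos [ 440.6 -120.4  229.7] rot [165.    0.2 156.7]
[np.float64(0.04), np.float64(-0.06), np.float64(0.19), np.float64(-0.018), np.float64(0.003), np.float64(0.002)]
[np.float64(0.04), np.float64(-0.12), np.float64(0.38), np.float64(-0.036), np.float64(0.002), np.float64(0.002)]
[np.float64(0.04), np.float64(-0.17), np.float64(0.58), np.float64(-0.053), np.float64(0.002), np.float64(0.002)]
[np.float64(0.04), np.float64(-0.22), np.float64(0.77), np.float64(-0.07), np.float64(0.002), np.float64(0.002)]
[np.float64(0.04), np.float64(-0.27), np.float64(0.97), np.float64(-0.088), np.float64(0.002), np.float64(0.002)]
[np.float64(0.04), np.float64(-0.32), np.float64(1.17), np.float64(-0.105), np.float64(0.002), np.float64(0.003)]
[np.float64(0.04), np.float64(-0.36), np.float64(1.36), np.float64(-0.123), np.float64(0.002), np.float64(0.003)]
[np.float64(0.05), np.float64(-0.4), np.float64(1.56), np.float64(-0.14), np.float64(0.002), np.float64(0.003)]
[np.float64(0.05), np.float64(-0.44), np.float64(1.76), np.float64(-0.158), np.float64(0.002), np.float64(0.003)]
[np.float64(0.05), np.float64(-0.47), np.float64(1.96), np.float64(-0.175), np.float64(0.002), np.float64(0.003)]
[np.float64(0.05), np.float64(-0.5), np.float64(2.16), np.float64(-0.193), np.float64(0.002), np.float64(0.003)]
[np.float64(0.05), np.float64(-0.52), np.float64(2.36), np.float64(-0.21), np.float64(0.002), np.float64(0.003)]
[np.float64(0.05), np.float64(-0.54), np.float64(2.57), np.float64(-0.228), np.float64(0.002), np.float64(0.003)]
```

View pics/top_c.png

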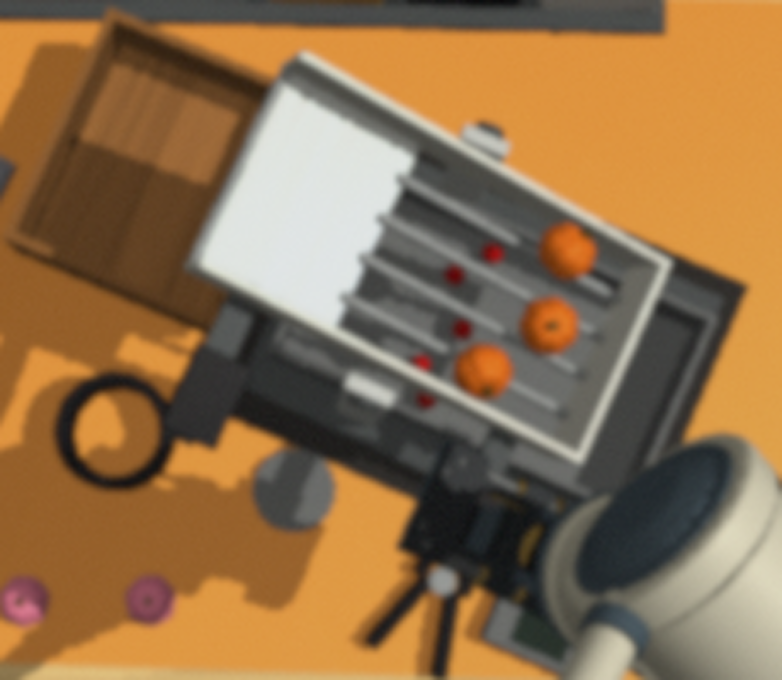

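View pics/side_c.png

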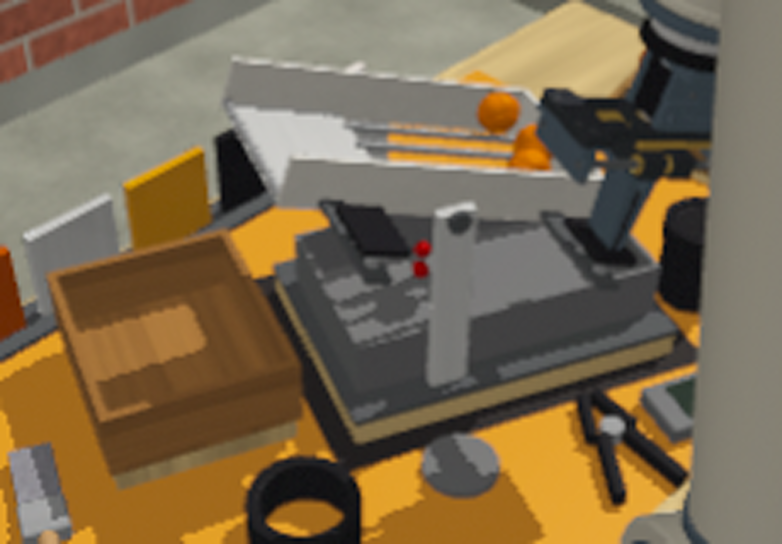

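Five berries show in the top crop, most of them below the bars. I'll wait a moment and check.

Request:
jog_arm --pt "0 0 0 0 0 0" --pt "0 0 0 0 0 0" --pt "0 0 0 0 0 0" --pt "0 0 0 0 0 0" --pt "0 0 0 0 0 0" --pt "0 0 0 0 0 0"

```text
time_s: 6.45
position: [440.5, -120.4, 229.7]
tool_rot: [165.0, 0.2, 156.7]
wrist_force: [0.4, -1.5, 1.4]
opening: 0.001
```

Run:
```python
from go import *
est('slot'); snaps('d',('top','side'))
```

```text
tool tilt -15.0 tip in that frame [-154.6 -110.1   19.9] F [ 0.4 -1.5  1.4] t 6.45
```

View pics/top_d.png

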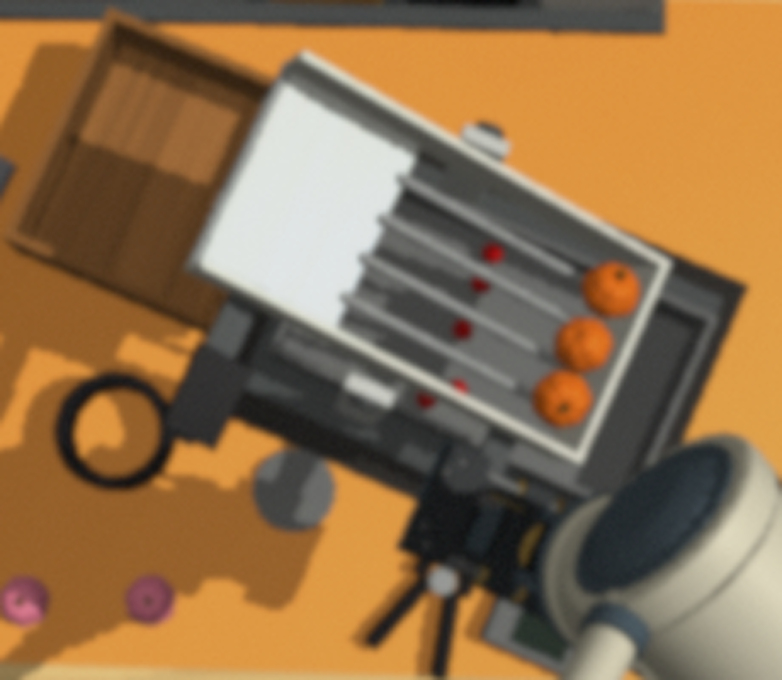

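View pics/side_d.png

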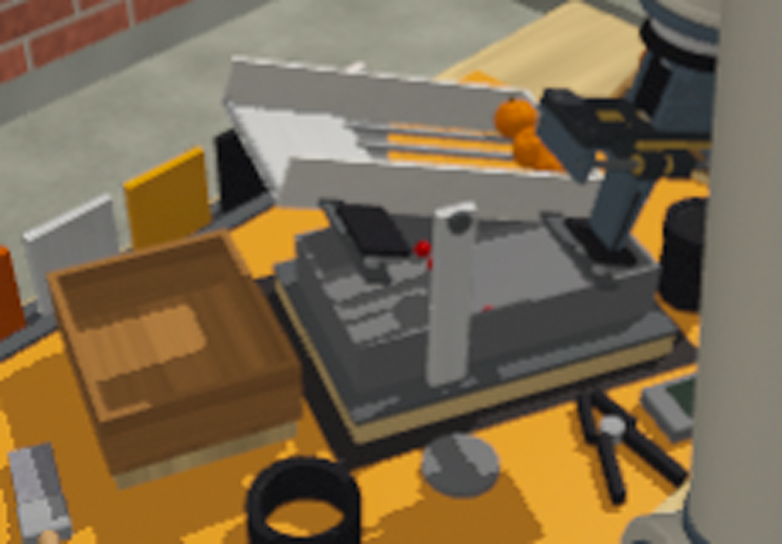

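Run:
```python
from go import *
f=__import__('json')
top=vision.snapshot('top'); side=vision.snapshot('side')
Rs=R.from_euler('z',P[3],degrees=True).as_matrix()
for u,v in [(494,252),(479,284),(461,328),(458,387),(425,400)]:
    uv=(180+u/3.4,80+v/3.4)
    for nm in('tray','sieve'):
        if nm=='tray': w=onz(top,uv,44.5)
        else:
            # plane of berry centres on bars: sieve frame z=+4 approx at th=-13
            o,d=ray(top,uv); n=Rs@R.from_euler('x',13,degrees=True).as_matrix()@[0,0,1]; c=np.array(P[:3])+[0,0,200]+4*n
            w=o+d*((c-o)@n)/(d@n)
        q=proj(side,w)[0]; l=Rs.T@(w-P[:3])
        print((u,v),nm,'stand',l.round(0),'sidecrop',((q-[140,110])*3.4).round(0))
```

```text
(494, 252) tray stand [ 70. -49.  22.] sidecrop [425. 250.]
(494, 252) sieve stand [ 30. -40. 195.] sidecrop [439. 135.]
(479, 284) tray stand [ 40. -49.  22.] sidecrop [436. 268.]
(479, 284) sieve stand [  4. -40. 195.] sidecrop [450. 150.]
(461, 328) tray stand [ -0. -50.  22.] sidecrop [454. 292.]
(461, 328) sieve stand [-30. -41. 195.] sidecrop [467. 170.]
(458, 387) tray stand [-47. -68.  22.] sidecrop [490. 316.]
(458, 387) sieve stand [-70. -57. 191.] sidecrop [501. 194.]
(425, 400) tray stand [-68. -48.  22.] sidecrop [480. 335.]
(425, 400) sieve stand [-89. -39. 195.] sidecrop [493. 207.]
```

Run:
```python
from go import *
top=vision.snapshot('top');side=vision.snapshot('side')
Rs=R.from_euler('z',P[3],degrees=True).as_matrix()
for u,v in [(112,12),(12,240),(205,330)]:
    w=onz(top,(180+u/3.4,80+v/3.4),92.5); print(Rs.T@(w-P[:3]))
for u,v in [(50,275),(110,435),(298,370),(225,238)]:
    w=onz(side,(140+u/3.4,110+v/3.4),92.5); print('s',Rs.T@(w-P[:3]))
s0=pose('slot',-15,40); rows([pose('slot',-15,25),pose('slot',-15,50),pose('pan',-15,50),pose('pan',-15,15)])
```

```text
[110.77608825 321.83939387  70.        ]
[-96.14977521 313.0351984   70.        ]
[-96.89080351 138.85759219  70.        ]
s [113.5180494  323.82687348  70.        ]
s [-110.679992    318.30336815   70.        ]
s [-95.22824006 146.40093997  70.        ]
s [107.02651242 152.26869727  70.        ]
t 6.75 F [-0.8 -1.7  1.9] pos [ 440.6 -120.4  229.7] rot [165.    0.2 156.7]
[np.float64(0.03), np.float64(0.01), np.float64(-2.9), np.float64(-0.001), np.float64(0.003), np.float64(0.002)]
[np.float64(0.03), np.float64(0.01), np.float64(-5.4), np.float64(-0.001), np.float64(0.003), np.float64(0.002)]
[np.float64(-0.03), np.float64(22.01), np.float64(-5.42), np.float64(-0.001), np.float64(0.003), np.float64(0.002)]
[np.float64(-0.02), np.float64(22.01), np.float64(-1.92), np.float64(-0.001), np.float64(0.003), np.float64(0.002)]
```

All five berries check out as tray-floor positions in both views (stand y around -50, z 22), and the pumpkins are against the end wall. Now over to the pan paddle.

Request:
jog_arm --pt "0 0 -1.5 0 0 0" --pt "0 0 -3.5 0 0 0" --pt "0 0 -5.4 0 0 0" --pt "0 5 -5.4 0 0 0" --pt "0 10.5 -5.4 0 0 0" --pt "0 16 -5.4 0 0 0" --pt "0 22 -5.4 0 0 0" --pt "0 22 -3.5 0 0 0" --pt "0 22 -1.9 0 0 0" --pt "0 22 -1.9 0 0 0"

```text
time_s: 8.0
position: [521.7, 70.9, 303.8]
tool_rot: [165.1, 0.0, 156.7]
wrist_force: [-0.5, -0.2, -0.1]
opening: 0.005
```

Run:
```python
from go import *
est('pan'); snaps('e',('top','side'))
rows([pose('pan',-15,5),pose('pan',-15,0)]+[pose('pan',t,-4) for t in list(np.arange(-14,9,2))+list(np.arange(9.5,18,1.5))])
```

```text
tool tilt -14.9 tip in that frame [-156.1  109.7   37.9] F [-0.5 -0.2 -0.1] t 8.0
t 8.1 F [ 0.4 -1.1  0.1] pos [522.5  70.3 305.2] rot [165.    0.2 156.7]
[np.float64(-0.01), np.float64(0.01), np.float64(1.01), np.float64(-0.001), np.float64(0.002), np.float64(0.002)]
[np.float64(-0.01), np.float64(0.01), np.float64(1.51), np.float64(-0.001), np.float64(0.002), np.float64(0.002)]
[np.float64(-0.01), np.float64(0.07), np.float64(2.11), np.float64(0.017), np.float64(0.002), np.float64(0.002)]
[np.float64(-0.01), np.float64(0.19), np.float64(2.49), np.float64(0.052), np.float64(0.002), np.float64(0.002)]
[np.float64(-0.01), np.float64(0.29), np.float64(2.89), np.float64(0.087), np.float64(0.002), np.float64(0.002)]
[np.float64(-0.01), np.float64(0.38), np.float64(3.28), np.float64(0.121), np.float64(0.002), np.float64(0.002)]
[np.float64(-0.01), np.float64(0.45), np.float64(3.68), np.float64(0.156), np.float64(0.003), np.float64(0.002)]
[np.float64(-0.01), np.float64(0.52), np.float64(4.08), np.float64(0.191), np.float64(0.003), np.float64(0.002)]
[np.float64(-0.01), np.float64(0.56), n
[... 602 characters left out ...]
oat64(0.003), np.float64(0.002)]
[np.float64(-0.0), np.float64(0.56), np.float64(6.81), np.float64(0.427), np.float64(0.003), np.float64(0.002)]
[np.float64(-0.0), np.float64(0.52), np.float64(7.11), np.float64(0.453), np.float64(0.003), np.float64(0.002)]
[np.float64(-0.0), np.float64(0.48), np.float64(7.41), np.float64(0.479), np.float64(0.003), np.float64(0.002)]
[np.float64(-0.0), np.float64(0.43), np.float64(7.71), np.float64(0.505), np.float64(0.003), np.float64(0.002)]
[np.float64(0.0), np.float64(0.37), np.float64(8.01), np.float64(0.532), np.float64(0.003), np.float64(0.002)]
[np.float64(0.0), np.float64(0.3), np.float64(8.3), np.float64(0.558), np.float64(0.003), np.float64(0.002)]
```

View pics/top_e.png

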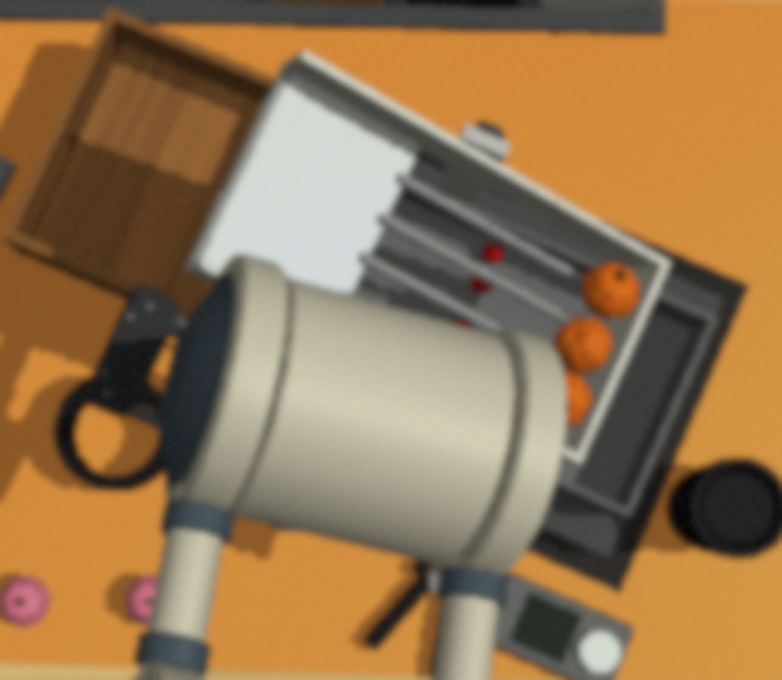

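View pics/side_e.png

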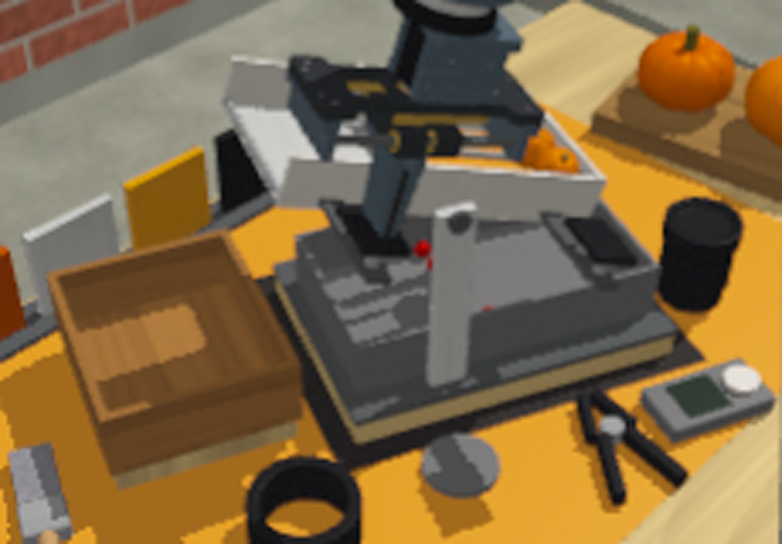

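Request:
jog_arm --pt "0 0 1.0 0 0 0" --pt "0 0 1.5 0 0 0" --pt "0 0.07 2.1 0.017 0 0" --pt "0 0.19 2.5 0.052 0 0" --pt "0 0.29 2.9 0.087 0 0" --pt "0 0.38 3.3 0.121 0 0" --pt "0 0.45 3.7 0.156 0 0" --pt "0 0.52 4.1 0.191 0 0" --pt "0 0.56 4.5 0.226 0 0" --pt "0 0.59 4.9 0.261 0 0" --pt "0 0.61 5.3 0.296 0 0" --pt "0 0.62 5.7 0.331 0 0" --pt "0 0.61 6.1 0.366 0 0" --pt "0 0.58 6.5 0.4 0 0" --pt "0 0.56 6.8 0.427 0 0" --pt "0 0.52 7.1 0.453 0 0" --pt "0 0.48 7.4 0.479 0 0" --pt "0 0.43 7.7 0.505 0 0" --pt "0 0.37 8.0 0.532 0 0" --pt "0 0.3 8.3 0.558 0 0"

```text
time_s: 10.6
position: [532.4, 92.5, 225.6]
tool_rot: [-162.9, 0.2, 156.7]
wrist_force: [1.0, -1.4, 4.5]
opening: 0.004
```

Run:
```python
from go import *
est('pan'); snaps('f',('top','side'))
rows([pose('pan',t,-4) for t in list(np.arange(18.5,47,1.5))])
```

```text
tool tilt 17.1 tip in that frame [-154.8  109.9   20.1] F [ 1.  -1.4  4.5] t 10.6
t 10.7 F [ 0.9 -2.   3.4] pos [532.3  92.9 225.2] rot [-1.629e+02  1.000e-01  1.567e+02]
[np.float64(-0.01), np.float64(0.05), np.float64(0.24), np.float64(0.025), np.float64(0.003), np.float64(0.001)]
[np.float64(-0.01), np.float64(0.14), np.float64(0.54), np.float64(0.051), np.float64(0.003), np.float64(0.001)]
[np.float64(-0.01), np.float64(0.22), np.float64(0.83), np.float64(0.077), np.float64(0.003), np.float64(0.001)]
[np.float64(-0.01), np.float64(0.29), np.float64(1.13), np.float64(0.103), np.float64(0.003), np.float64(0.001)]
[np.float64(-0.01), np.float64(0.35), np.float64(1.42), np.float64(0.129), np.float64(0.003), np.float64(0.001)]
[np.float64(-0.01), np.float64(0.4), np.float64(1.72), np.float64(0.156), np.float64(0.003), np.float64(0.001)]
[np.float64(-0.01), np.float64(0.45), np.float64(2.02), np.float64(0.182), np.float64(0.003), np.float64(0.001)]
[np.float64(-0.01), np.float64(0.49), np.float64(2.32), np.float64(0.208), np.float64(0.003), np.float64(0.001)]
[np.float64(-0.01), np.flo
[... 499 characters left out ...]
float64(0.003), np.float64(0.001)]
[np.float64(-0.0), np.float64(0.56), np.float64(4.14), np.float64(0.365), np.float64(0.003), np.float64(0.001)]
[np.float64(-0.0), np.float64(0.54), np.float64(4.45), np.float64(0.391), np.float64(0.003), np.float64(0.001)]
[np.float64(0.0), np.float64(0.52), np.float64(4.75), np.float64(0.417), np.float64(0.003), np.float64(0.001)]
[np.float64(0.0), np.float64(0.49), np.float64(5.05), np.float64(0.444), np.float64(0.003), np.float64(0.001)]
[np.float64(0.0), np.float64(0.45), np.float64(5.35), np.float64(0.47), np.float64(0.003), np.float64(0.001)]
[np.float64(0.0), np.float64(0.4), np.float64(5.65), np.float64(0.496), np.float64(0.003), np.float64(0.001)]
```

View pics/top_f.png

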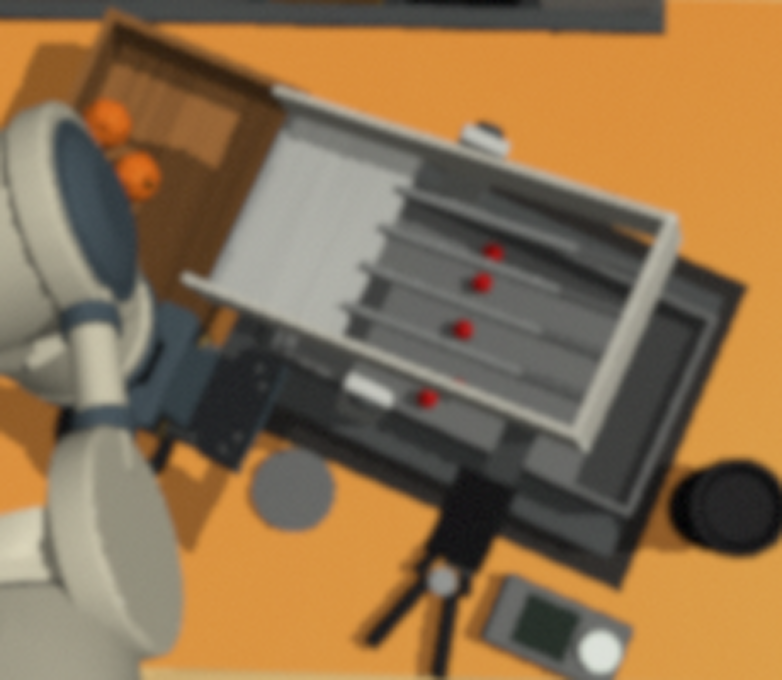

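View pics/side_f.png

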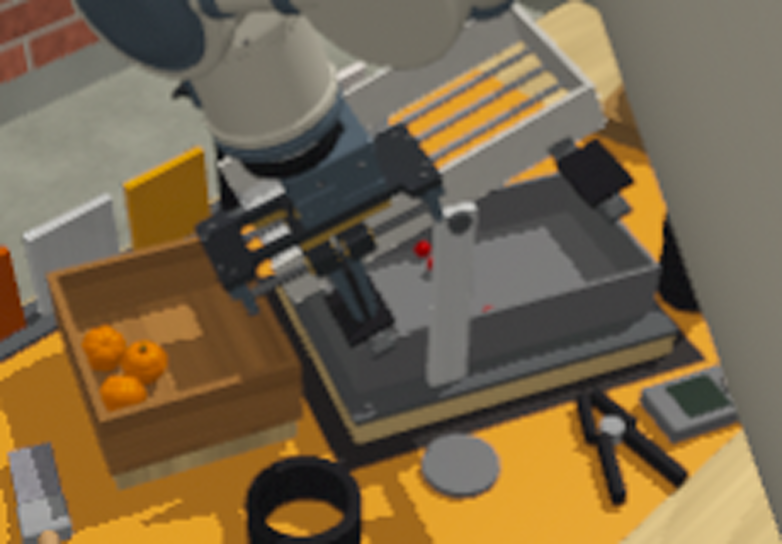

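All three pumpkins are in the crate (side crop about 105,347 / 145,360 / 123,392) and the five berries are in the tray. Next I level the sieve from the slot paddle.

Run:
```python
from go import *
rows([pose('pan',16,o) for o in(10,30,50)]+[pose('slot',16,50),pose('slot',16,15)])
```

```text
t 10.7 F [ 0.9 -2.   3.4] pos [532.3  92.9 225.2] rot [-1.629e+02  1.000e-01  1.567e+02]
[np.float64(-0.02), np.float64(-0.14), np.float64(-1.64), np.float64(-0.019), np.float64(0.003), np.float64(0.001)]
[np.float64(-0.02), np.float64(-0.17), np.float64(-3.63), np.float64(-0.019), np.float64(0.003), np.float64(0.001)]
[np.float64(-0.03), np.float64(-0.21), np.float64(-5.63), np.float64(-0.019), np.float64(0.003), np.float64(0.001)]
[np.float64(0.01), np.float64(-22.21), np.float64(-5.22), np.float64(-0.019), np.float64(0.003), np.float64(0.001)]
[np.float64(0.02), np.float64(-22.14), np.float64(-1.72), np.float64(-0.019), np.float64(0.003), np.float64(0.001)]
```

Request:
jog_arm --pt "0 -0.1 -1.6 -0.02 0 0" --pt "0 -0.2 -3.6 -0.02 0 0" --pt "0 -0.2 -5.6 -0.02 0 0" --pt "0 -5.5 -5.5 -0.02 0 0" --pt "0 -11 -5.4 -0.02 0 0" --pt "0 -16.5 -5.3 -0.02 0 0" --pt "0 -22.2 -5.2 -0.02 0 0" --pt "0 -22.2 -3.5 -0.02 0 0" --pt "0 -22.1 -1.7 -0.02 0 0" --pt "0 -22.1 -1.7 -0.02 0 0" --pt "0 -22.1 -1.7 -0.02 0 0"

```text
time_s: 12.08
position: [450.9, -96.2, 307.3]
tool_rot: [-164.1, 0.2, 156.7]
wrist_force: [-0.2, -0.9, -0.2]
opening: 0.004
```

Run:
```python
from go import *
est('slot'); snaps('g',('top','side'))
rows([pose('slot',16,5),pose('slot',16,0)]+[pose('slot',t,-3) for t in list(np.arange(15,-.1,-1.5))])
```

```text
tool tilt 15.9 tip in that frame [-154.7 -109.5   40. ] F [-0.2 -0.9 -0.2] t 12.07
t 12.18 F [-0.3  0.5 -0.9] pos [451.  -96.2 307.1] rot [-164.1    0.2  156.7]
[np.float64(0.04), np.float64(-0.06), np.float64(1.06), np.float64(0.002), np.float64(0.004), np.float64(0.002)]
[np.float64(0.04), np.float64(-0.06), np.float64(1.56), np.float64(0.002), np.float64(0.004), np.float64(0.002)]
[np.float64(0.04), np.float64(-0.12), np.float64(2.06), np.float64(-0.016), np.float64(0.004), np.float64(0.002)]
[np.float64(0.04), np.float64(-0.21), np.float64(2.35), np.float64(-0.042), np.float64(0.004), np.float64(0.002)]
[np.float64(0.05), np.float64(-0.3), np.float64(2.64), np.float64(-0.068), np.float64(0.004), np.float64(0.002)]
[np.float64(0.05), np.float64(-0.37), np.float64(2.93), np.float64(-0.094), np.float64(0.004), np.float64(0.002)]
[np.float64(0.05), np.float64(-0.44), np.float64(3.23), np.float64(-0.121), np.float64(0.004), np.float64(0.002)]
[np.float64(0.05), np.float64(-0.5), np.float64(3.53), np.float64(-0.147), np.float64(0.004), np.float64(0.002)]
[np.float64(0.05), np.float64(-0.55), np.float64(3.83), np.float64(-0.173), np.float64(0.004), np.float64(0.002)]
[np.float64(0.05), np.float64(-0.6), np.float64(4.13), np.float64(-0.199), np.float64(0.004), np.float64(0.002)]
[np.float64(0.05), np.float64(-0.64), np.float64(4.43), np.float64(-0.225), np.float64(0.004), np.float64(0.002)]
[np.float64(0.05), np.float64(-0.66), np.float64(4.74), np.float64(-0.251), np.float64(0.004), np.float64(0.002)]
[np.float64(0.06), np.float64(-0.69), np.float64(5.04), np.float64(-0.278), np.float64(0.004), np.float64(0.002)]
```

View pics/top_g.png

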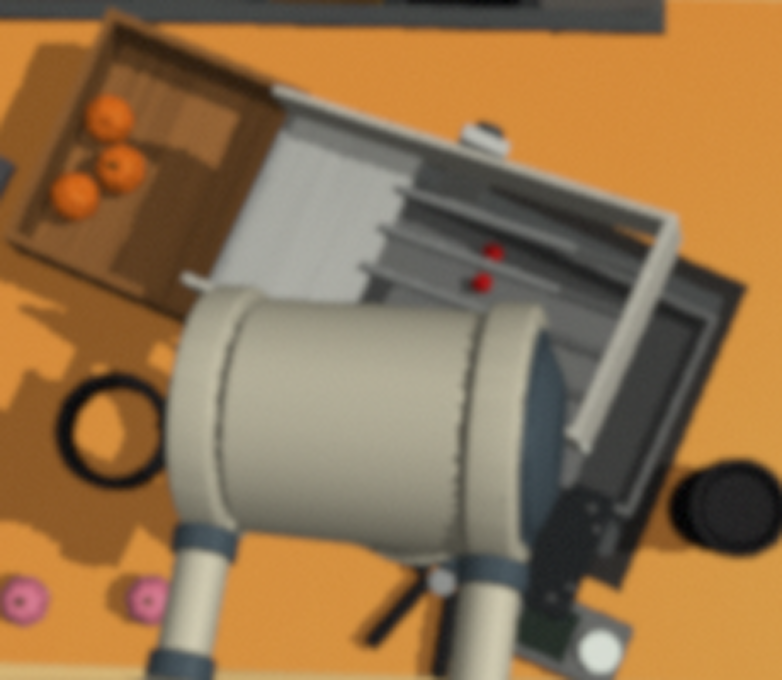

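View pics/side_g.png

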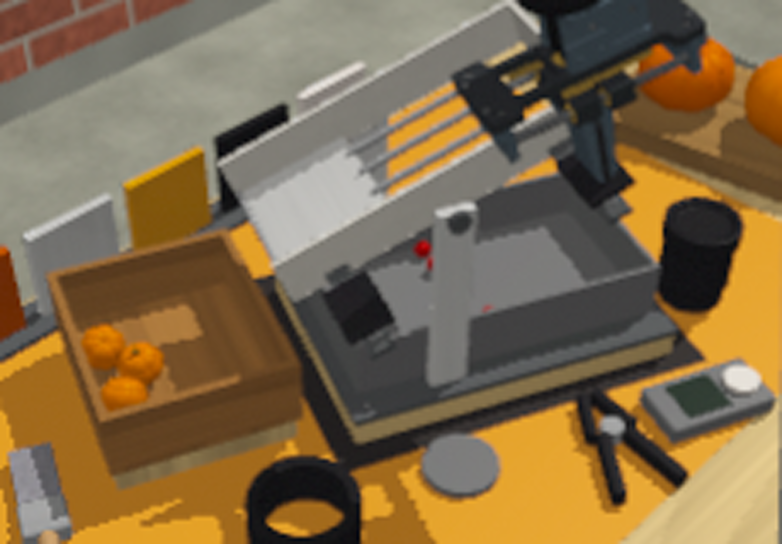

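The sieve is empty, the pumpkins are at rest in the crate, and the fingers are over the slot paddle. I press to about level.

Request:
jog_arm --pt "0 0 1.1 0 0 0" --pt "0 0 1.6 0 0 0" --pt "0 -0.12 2.1 -0.016 0 0" --pt "0 -0.2 2.35 -0.04 0 0" --pt "0 -0.3 2.6 -0.07 0 0" --pt "0 -0.37 2.9 -0.094 0 0" --pt "0 -0.44 3.2 -0.12 0 0" --pt "0 -0.5 3.5 -0.147 0 0" --pt "0 -0.55 3.8 -0.173 0 0" --pt "0 -0.6 4.1 -0.2 0 0" --pt "0 -0.64 4.4 -0.225 0 0" --pt "0 -0.66 4.7 -0.25 0 0" --pt "0 -0.69 5.0 -0.278 0 0" --pt "0 -0.69 5.0 -0.278 0 0" --pt "0 -0.69 5.0 -0.278 0 0"

```text
time_s: 14.05
position: [442.9, -115.2, 260.9]
tool_rot: [-180.0, 0.2, 156.7]
wrist_force: [0.1, -1.8, 3.3]
opening: 0.009
```

Run:
```python
from go import *
est('slot'); snaps('h',('top','side'))
rows([pose('slot',0,-4), pose('slot',0,-5), pose('slot',0,15), pose('slot',0,60)])
```

```text
tool tilt 0.0 tip in that frame [-154.5 -110.3   21.3] F [ 0.1 -1.8  3.3] t 14.05
t 14.15 F [-1.8 -1.2  2.4] pos [ 442.9 -115.1  260.9] rot [-180.     0.2  156.8]
[np.float64(0.04), np.float64(0.01), np.float64(0.14), np.float64(-0.0), np.float64(0.003), np.float64(0.003)]
[np.float64(0.04), np.float64(0.01), np.float64(0.24), np.float64(-0.0), np.float64(0.003), np.float64(0.003)]
[np.float64(0.04), np.float64(0.01), np.float64(-1.76), np.float64(-0.0), np.float64(0.003), np.float64(0.003)]
[np.float64(0.02), np.float64(0.01), np.float64(-6.26), np.float64(-0.0), np.float64(0.003), np.float64(0.003)]
```

View pics/side_h.png

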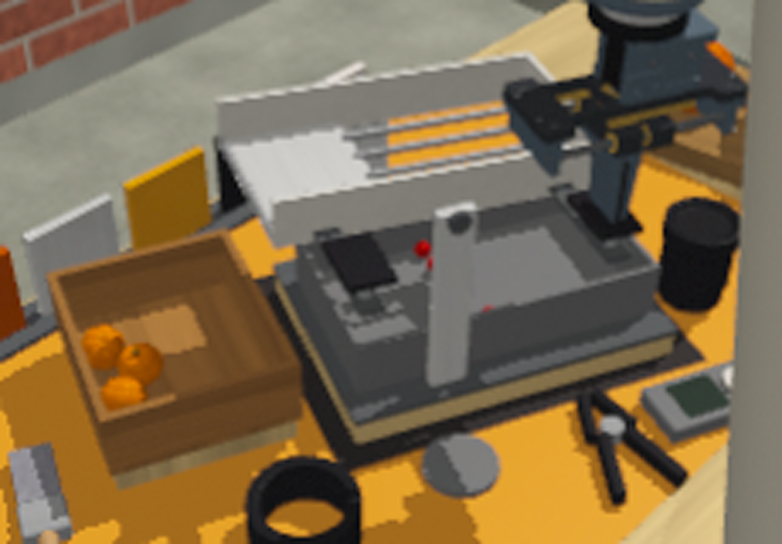

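View pics/top_h.png

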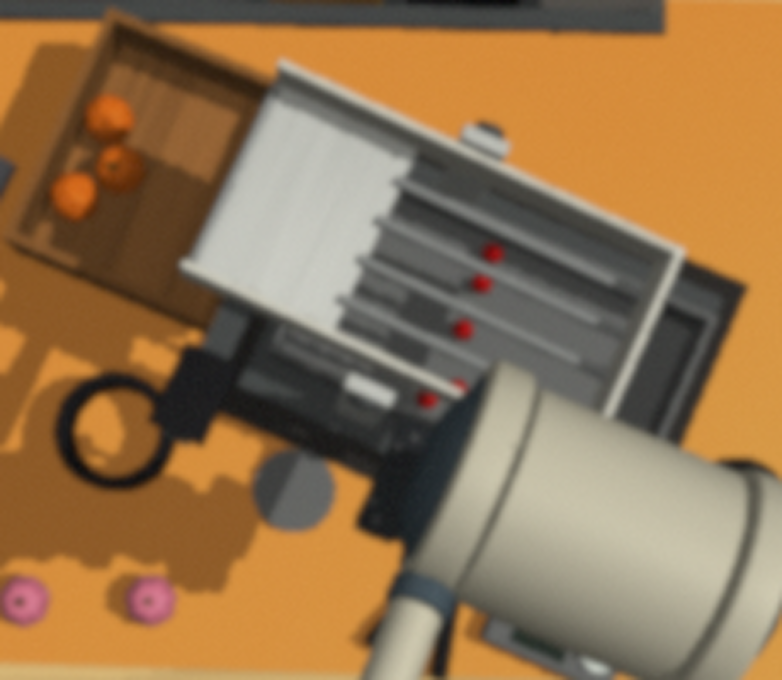

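Request:
jog_arm --pt "0 0 -2 0 0 0" --pt "0 0 -6 0 0 0" --pt "0 -3 -10 0 0 0" --pt "0 -9 -10 0 0 0" --pt "0 -15 -10 0 0 0" --pt "0 -20 -10 0 0 0" --pt "0 -24 -10 0 0 0" --pt "0 -24 -10 0 0 0" --pt "0 -24 -10 0 0 0"

```text
time_s: 15.28
position: [348.0, -334.9, 360.7]
tool_rot: [180.0, 0.1, 156.8]
wrist_force: [0.3, 0.2, 0.2]
opening: 0.002
```

Run:
```python
from go import *
est('slot'); snaps('i',('top','side'))
```

```text
tool tilt -0.0 tip in that frame [-154.3 -349.5  121.3] F [0.3 0.2 0.2] t 15.28
```

View pics/side_i.png

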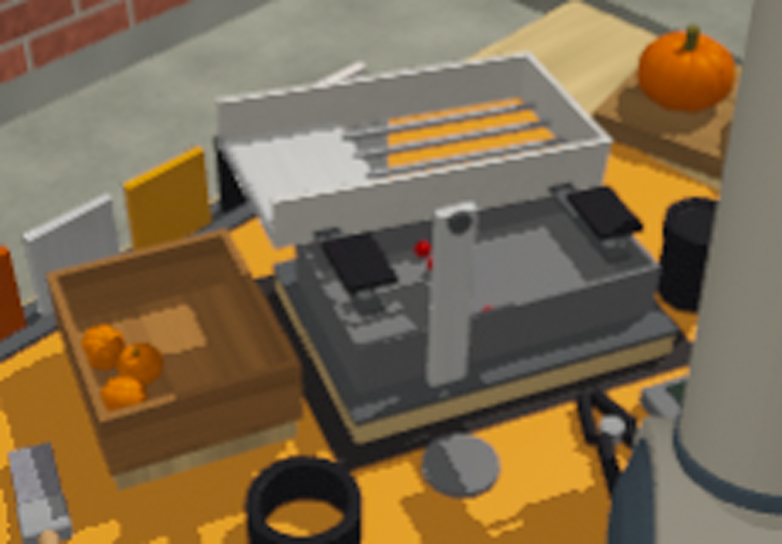

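View pics/top_i.png

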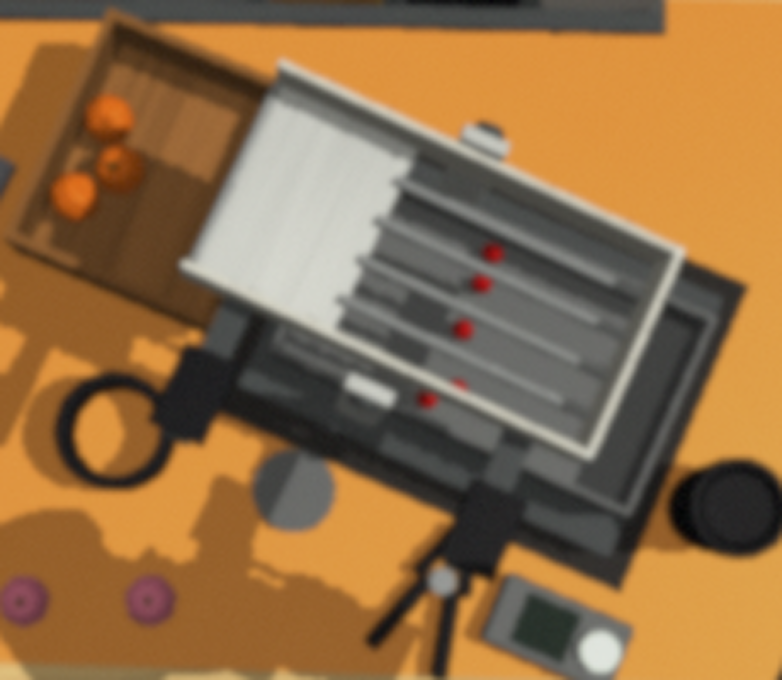

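```bash
sed -e "s/^ob=.*/ob=[('top','A',T(684,249)),('top','B',T(592,457)),('top','C',T(282,63)),('top','D',T(184,265)),('top','P',T(195,394)),('top','Q',T(484,527)),('top','U',T(370,390)),('top','V',T(487,140)),/; s/^('side','A'.*/('side','A',S(530,55)),('side','B',S(610,147)),('side','C',S(219,99)),('side','D',S(273,203)),('side','P',S(359,263)),('side','Q',S(603,213)),('side','U',S(458,212))]/" fit.py > fit2.py
cat >> fit2.py <<'E'
p0=[628.5,-75.4,22.5,-23.4]
r=least_squares(lambda t: res(p0+[t[0]]),[0],loss='soft_l1'); print('tilt only',r.x)
E
python3 fit2.py
```

```text
[628.6 -74.8  22.6 -23.5  -3.4]
top A [-0.8  0.7]
top B [-0.3 -0.9]
top C [-0.   0.1]
top D [ 0.6 -0.5]
top P [-0.1 -0.6]
top Q [-0.4  0.2]
top U [-0.2 -0.5]
top V [-0.8 -0.1]
side A [0.1 0.3]
side B [ 0.  -1.3]
side C [0.9 1.2]
side D [ 1.5 -0.1]
side P [ 0.7 -0.5]
side Q [ 0.9 -0.2]
side U [-0.4  0.1]
P [529.8  86.4 253. ]
Q [ 442.1 -114.9  240. ]
U [537.8 -35.3 230.6]
V [ 719.4 -114.3  230.6]
tilt only [-3.4132172]
```

The fit puts the sieve 3.4 degrees slotted end down, so the real contact comes about 6 mm earlier than modelled. I'll correct this with the pan paddle, using that offset.

Run:
```python
from go import *
rows([pose('pan',0,100),pose('pan',0,30),pose('pan',0,12),pose('pan',0,8),pose('pan',0,4)])
```

```text
t 15.47 F [0.3 0.6 0. ] pos [ 348.4 -334.6  361. ] rot [-180.     0.2  156.8]
[np.float64(-0.11), np.float64(45.91), np.float64(-0.27), np.float64(-0.0), np.float64(0.003), np.float64(0.004)]
[np.float64(-0.09), np.float64(45.92), np.float64(6.73), np.float64(-0.0), np.float64(0.003), np.float64(0.004)]
[np.float64(-0.08), np.float64(45.92), np.float64(8.53), np.float64(-0.0), np.float64(0.003), np.float64(0.004)]
[np.float64(-0.08), np.float64(45.92), np.float64(8.93), np.float64(-0.0), np.float64(0.003), np.float64(0.004)]
[np.float64(-0.08), np.float64(45.92), np.float64(9.33), np.float64(-0.0), np.float64(0.003), np.float64(0.004)]
```

Request:
jog_arm --pt "0 6 0 0 0 0" --pt "0 12 0 0 0 0" --pt "0 18 0 0 0 0" --pt "0 24 0 0 0 0" --pt "0 30 0 0 0 0" --pt "0 36 0 0 0 0" --pt "0 42 0 0 0 0" --pt "-0.1 45.9 0 0 0 0" --pt "-0.1 45.9 3 0 0 0" --pt "-0.1 45.9 6 0 0 0" --pt "-0.1 45.9 7.5 0 0 0" --pt "-0.1 45.9 8 0 0 0" --pt "-0.1 45.9 8.3 0 0 0" --pt "-0.1 45.9 8.6 0 0 0" --pt "-0.1 45.9 8.8 0 0 0" --pt "-0.1 45.9 9.0 0 0 0" --pt "-0.1 45.9 9.2 0 0 0" --pt "-0.1 45.9 9.2 0 0 0" --pt "-0.1 45.9 9.2 0 0 0"

```text
time_s: 17.85
position: [530.3, 86.9, 269.1]
tool_rot: [-180.0, 0.2, 156.8]
wrist_force: [1.6, 1.6, 4.2]
opening: 0.005
```

Run:
```python
from go import *
est('pan'); snaps('j',('side','top'))
```

```text
tool tilt 0.0 tip in that frame [-154.5  110.    29.6] F [1.6 1.6 4.2] t 17.85
```

View pics/side_j.png

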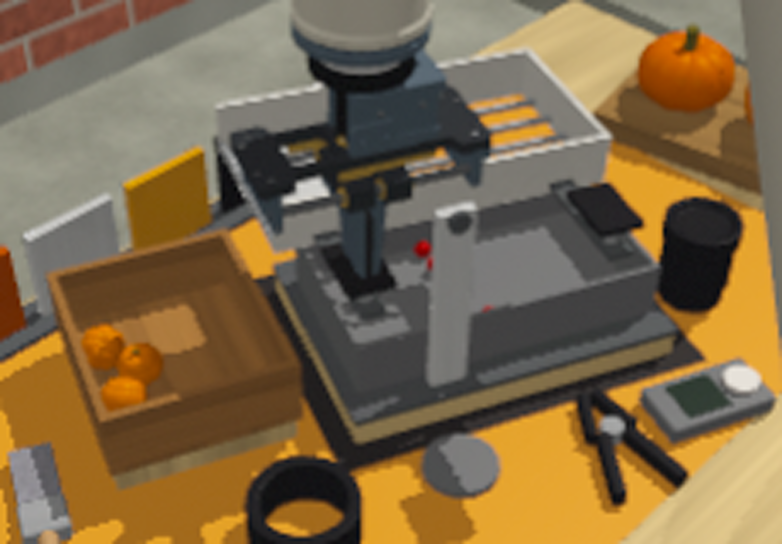

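Request:
jog_arm --pt "0 0 0.1 0 0 0" --pt "0 0 0.2 0 0 0" --pt "0 0 0.25 0 0 0" --pt "0 0 0.25 0 0 0" --pt "0 0 0.25 0 0 0"

```text
time_s: 18.58
position: [530.2, 86.9, 266.5]
tool_rot: [-180.0, 0.2, 156.8]
wrist_force: [1.2, 1.9, 4.5]
opening: 0.004
```

Request:
jog_arm --pt "0 0 -2 0 0 0" --pt "0 0 -6 0 0 0" --pt "3 0 -9 0 0 0" --pt "8 0 -9 0 0 0" --pt "12 -6 -9 0 0 0" --pt "12 -12 -9 0 0 0" --pt "12 -18 -9 0 0 0" --pt "12 -24 -9 0 0 0" --pt "10 -30 -9 0 0 0" --pt "7 -36 -9 0 0 0" --pt "3 -41 -9 0 0 0" --pt "0 -46 -9 0 0 0" --pt "0 -46 -9 0 0 0" --pt "0 -46 -9 0 0 0"

```text
time_s: 20.32
position: [348.6, -335.9, 355.9]
tool_rot: [180.0, 0.1, 156.8]
wrist_force: [-0.2, 0.9, 0.4]
opening: 0.006
```

Run:
```python
from go import *
est('pan'); snaps('k',('side','top'))
```

```text
tool tilt -0.0 tip in that frame [-153.4 -350.2  116.6] F [-0.2  0.9  0.4] t 20.32
```

View pics/side_k.png

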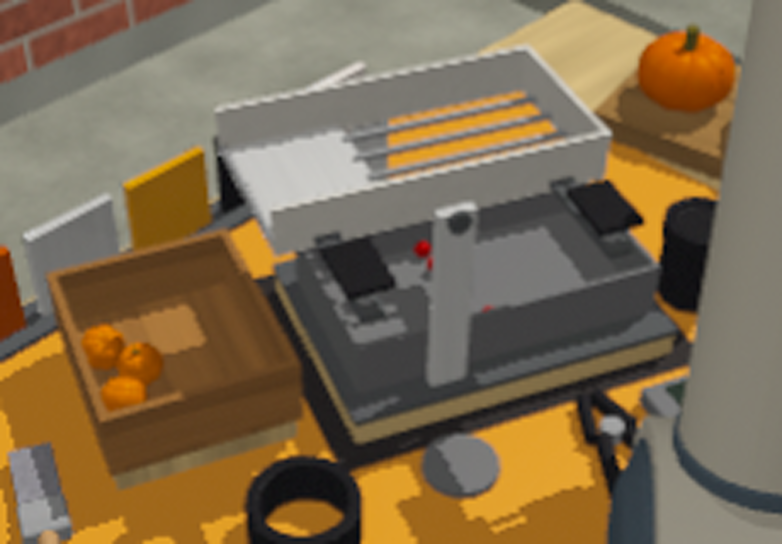

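View pics/top_k.png

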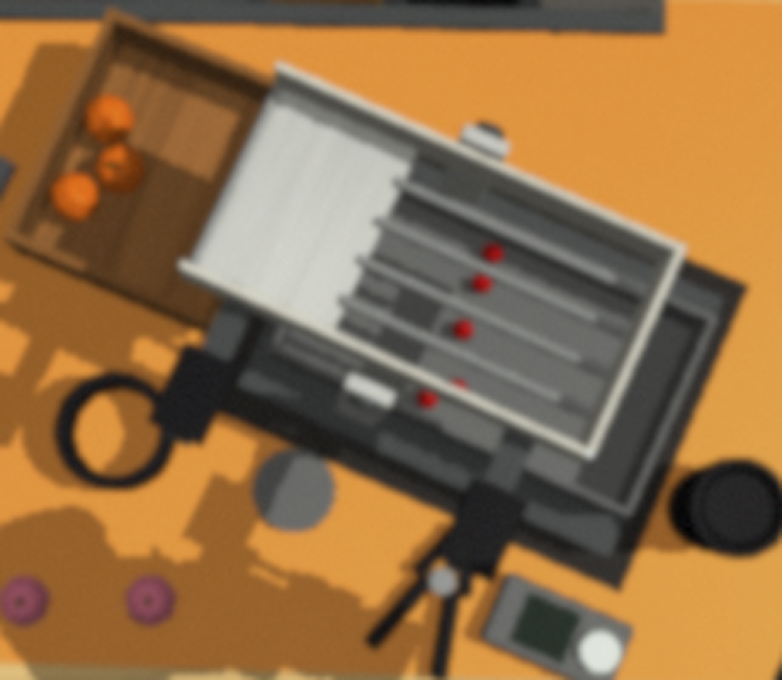

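```bash
python3 - <<'E'
import re
s=open('fit2.py').read()
s=re.sub(r"^ob=.*\n.*\n","""ob=[('top','A',T(684,246)),('top','B',T(592,456)),('top','C',T(279,66)),('top','D',T(182,265)),('top','P',T(195,394)),('top','Q',T(484,527)),('top','U',T(370,390)),('top','V',T(487,140)),
('side','A',S(528,48)),('side','B',S(609,134)),('side','C',S(218,108)),('side','D',S(272,211)),('side','P',S(357,266)),('side','Q',S(605,208)),('side','U',S(458,212))]
""",s,flags=re.M)
s+="""
for t in (-2,-1,0,1,2):
    print(t,[tuple(((proj(sn['side'],world(p0+[t],n))[0]-[140,110])*3.4).round(0)) for n in 'ABCD'])
"""
open('fit3.py','w').write(s)
E
python3 fit3.py
python3 - <<'E'
from h import *
s=vision.snapshot('side'); crop(s,195,115,260,185,8,'zl'); crop(s,280,115,330,165,8,'zr')
E
```

```text
[ 6.285e+02 -7.470e+01  2.360e+01 -2.350e+01 -4.000e-01]
top A [-0.4  0.6]
top B [-0.1 -1. ]
top C [-0.  -0.1]
top D [ 0.5 -0.2]
top P [-0.5 -0.5]
top Q [-0.4  0. ]
top U [-0.2 -0.5]
top V [-0.8 -0.2]
side A [0.5 0. ]
side B [0.2 0.1]
side C [0.7 0.7]
side D [ 1.2 -0.3]
side P [0.9 0.1]
side Q [ 0.4 -0.6]
side U [-0.3 -0.1]
P [530.   87.7 248.4]
Q [ 442.4 -114.1  246.8]
U [537.6 -35.3 231.6]
V [ 719.3 -114.1  231.6]
tilt only [-0.40204958]
-2 [(np.float64(530.0), np.float64(52.0)), (np.float64(610.0), np.float64(139.0)), (np.float64(222.0), np.float64(107.0)), (np.float64(278.0), np.float64(206.0))]
-1 [(np.float64(530.0), np.float64(50.0)), (np.float64(610.0), np.float64(136.0)), (np.float64(221.0), np.float64(110.0)), (np.float64(277.0), np.float64(209.0))]
0 [(np.float64(530.0), np.float64(48.0)), (np.float64(610.0), np.float64(134.0)), (np.float64(221.0), np.float64(112.0)), (np.float64(277.0), np.float64(212.0))]
1 [(np.float64(529.0), np.float64(45.0)), (np.float64(610.0), np.float64(131.0)), (np.float64(220.0), np.float64(115.0)), (np.float64(276.0), np.float64(215.0))]
2 [(np.float64(529.0), np.float64(43.0)), (np.float64(609.0), np.float64(129.0)), (np.float64(220.0), np.float64(118.0)), (np.float64(276.0), np.float64(218.0))]
```

View pics/zl.png

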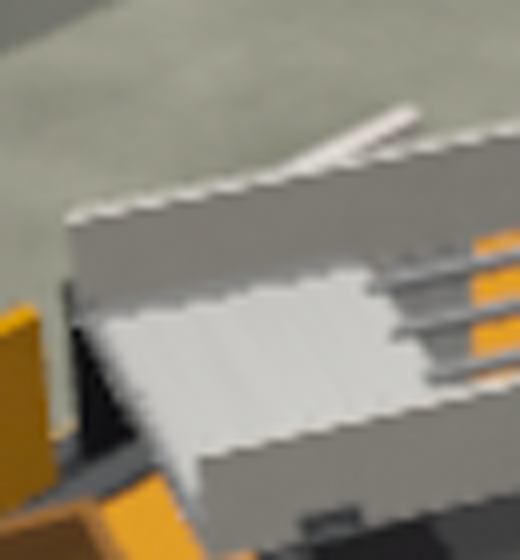

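View pics/zr.png

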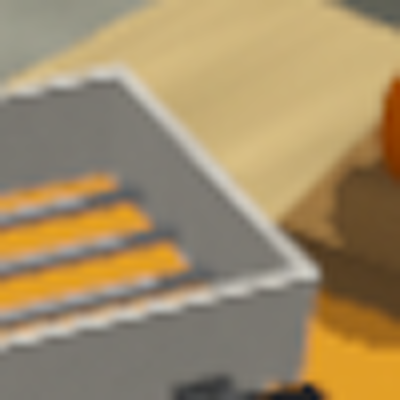

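The fitted tilt is -0.4 degrees, which is level within the measuring error. The five berries are in the tray, the pumpkins are in the crate, the bystanders show at their original pixels, and the arm is clear.

```bash
python3 -c "
from rig import manip
print(manip.sign_off(), manip.get_obs()['time_s'])"
```

```text
the job is handed in; nothing more can be done
the job is handed in; nothing more can be done
```

The job is done and handed in, after about 21 s of the allowed 72 s.

- **Berries:** I pressed the slot paddle until the sieve was about 15° slotted end down. All five berries dropped into the grey tray while the pumpkins stayed in the sieve. Three of the five show at tray-floor height in both views. One is hidden behind an upright in the side view, and one was placed from the top view only.
- **Pumpkins:** I then pressed the pan paddle to about 17° pan end down. All three pumpkins rolled over the lip and came to rest in the crate.
- **End stops:** I never reached either stop, so there was nothing to feel for. Paddle forces read about 6 N or less at the end of each move, which is where I could read them.
- **Levelling:** My first try left the sieve 3.4° slotted end down, because the paddle made contact about 6 mm earlier than my model said. I corrected it with the pan paddle. The last camera fit gave −0.4°, good to about half a degree.
- **Other things:** In the last pictures the tape, lens, lens cap, clamp, light meter and the pink look-alikes in view were where they started. The dust brush was only partly in view, and the arm went nowhere near it. The arm was clear of everything.

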